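Load the analyser tray with reagent packs

TASK

Get the analyser's loading tray ready: stand the three grey reagent packs upright in a neat row on the tray, one squarely on each printed outline with its cap end over the black dot, setting them down rather than dropping them. One pack's snap cap is standing up; press it fully down so that it ends up shut like the others. Leave the loose jar, vial and brown bottle on the bench where they are.

Things in the scene. Friction and masses are not known exactly. Their poses are not given: they have to be found in the camera images.
- tray: Fixed flat aluminium tray, 150 (x) x 300 mm (y), floor 4 mm and low rim 10 mm above the bench. Three black printed outlines 80 mm apart along y, each 108 x 48 mm inside, long way along tray x; in each a black dot (24 mm across), 30 mm from the outline's middle towards tray +x, shows where the cap end goes. Origin: centre of the underside.
- slot0 (a point): Middle of the lowest-y printed outline, on the tray floor (4 mm above the bench); axes as the tray's: x towards the dot (cap end), z up.
- slot1 (a point): Middle of the middle printed outline, on the tray floor (4 mm above the bench); axes as the tray's: x towards the dot (cap end), z up.
- slot2 (a point): Middle of the highest-y printed outline, on the tray floor (4 mm above the bench); axes as the tray's: x towards the dot (cap end), z up.
- pack_a: Loose grey reagent pack standing upright: box 100 (x) x 40 (y) x 52 mm high, about 0.25 kg, paper labels on the long sides, black round snap cap (33 mm across, 14 mm high) on top, 30 mm from the middle towards +x. Origin: centre of the underside. Pinch across the 40 mm width. Its cap is closed and does not move; cap top 69 mm above the underside.
- pack_b: Loose grey reagent pack standing upright: box 100 (x) x 40 (y) x 52 mm high, about 0.25 kg, paper labels on the long sides, black round snap cap (33 mm across, 14 mm high) on top, 30 mm from the middle towards +x. Origin: centre of the underside. Pinch across the 40 mm width. Its cap is closed and does not move; cap top 69 mm above the underside.
- pack_c: Loose grey reagent pack standing upright: box 100 (x) x 40 (y) x 52 mm high, about 0.25 kg, paper labels on the long sides, black round snap cap (33 mm across, 14 mm high) on top, 30 mm from the middle towards +x. Origin: centre of the underside. Pinch across the 40 mm width. Its cap stands up, its white neck showing (see cap): cap top 81 mm above the underside while up, 69 mm when shut.
- pack_a_neck (a point): Point on the top face (52 mm above the underside) of pack_a, on its cap's axis, 30 mm from the middle: marks the cap end.
- pack_b_neck (a point): Point on the top face (52 mm above the underside) of pack_b, on its cap's axis, 30 mm from the middle: marks the cap end.
- pack_c_neck (a point): Point on the top face (52 mm above the underside) of pack_c, on its cap's axis, 30 mm from the middle: marks the cap end.
- cap (a joint): Snap cap of pack_c, sliding straight down on its neck: about 0 (up to 0.002) = standing up, 0.012 m = fully down, shut. Stays where left; takes about 6 N to move.
- cap_top (a point): Centre of the flat top (33 mm across) of pack_c's snap cap; moves with the cap.
- jar: Bystander: clear specimen jar with white lid, 42 mm across, 62 mm high, loose among the packs. Origin: centre of the underside.
- vial: Bystander: glass vial with grey lid, 34 mm across, 55 mm high, loose. Origin: centre of the underside.
- flask: Bystander: brown glass bottle, 90 mm across, 190 mm high, loose. Origin: centre of the underside.

How it is judged:
At the end, for the whole second after the job is handed in: Each outline carries one pack (any): middle within 10 mm of the outline's, long axis within 0.14 rad of tray x, cap end at the dot, underside within 4 mm of the tray floor, upright within 0.06 rad, at rest (under 0.02 m/s). pack_c's cap is down by more than 10.5 of its 12 mm (((horizontal distance between pack_a and slot0 below 0.01 m and angle between the x axis of pack_a and the x axis of tray, either way round below 0.14 rad and x of pack_a_neck in the frame of slot0 above 0.01 m and z of pack_a in the frame of slot0 below 0.004 m and angle between pack_a's own z axis and vertical below 0.06 rad) or (horizontal distance between pack_b and slot0 below 0.01 m and angle between the x axis of pack_b and the x axis of tray, either way round below 0.14 rad and x of pack_b_neck in the frame of slot0 above 0.01 m and z of pack_b in the frame of slot0 below 0.004 m and angle between pack_b's own z axis and vertical below 0.06 rad) or (horizontal distance between pack_c and slot0 below 0.01 m and angle between the x axis of pack_c and the x axis of tray, either way round below 0.14 rad and x of pack_c_neck in the frame of slot0 above 0.01 m and z of pack_c in the frame of slot0 below 0.004 m and angle between pack_c's own z axis and vertical below 0.06 rad)) and ((horizontal distance between pack_a and slot1 below 0.01 m and angle between the x axis of pack_a and the x axis of tray, either way round below 0.14 rad and x of pack_a_neck in the frame of slot1 above 0.01 m and z of pack_a in the frame of slot1 below 0.004 m and angle between pack_a's own z axis and vertical below 0.06 rad) or (horizontal distance between pack_b and slot1 below 0.01 m and angle between the x axis of pack_b and the x axis of tray, either way round below 0.14 rad and x of pack_b_neck in the frame of slot1 above 0.01 m and z of pack_b in the frame of slot1 below 0.004 m and angle between pack_b's own z axis and vertical below 0.06 rad) or (horizontal distance between pack_c and slot1 below 0.01 m and angle between the x axis of pack_c and the x axis of tray, either way round below 0.14 rad and x of pack_c_neck in the frame of slot1 above 0.01 m and z of pack_c in the frame of slot1 below 0.004 m and angle between pack_c's own z axis and vertical below 0.06 rad)) and ((horizontal distance between pack_a and slot2 below 0.01 m and angle between the x axis of pack_a and the x axis of tray, either way round below 0.14 rad and x of pack_a_neck in the frame of slot2 above 0.01 m and z of pack_a in the frame of slot2 below 0.004 m and angle between pack_a's own z axis and vertical below 0.06 rad) or (horizontal distance between pack_b and slot2 below 0.01 m and angle between the x axis of pack_b and the x axis of tray, either way round below 0.14 rad and x of pack_b_neck in the frame of slot2 above 0.01 m and z of pack_b in the frame of slot2 below 0.004 m and angle between pack_b's own z axis and vertical below 0.06 rad) or (horizontal distance between pack_c and slot2 below 0.01 m and angle between the x axis of pack_c and the x axis of tray, either way round below 0.14 rad and x of pack_c_neck in the frame of slot2 above 0.01 m and z of pack_c in the frame of slot2 below 0.004 m and angle between pack_c's own z axis and vertical below 0.06 rad)) and value of joint cap above 0.0105 m and linear speed of each of pack_a, pack_b, pack_c below 0.02 m/s); the robot touches nothing.
It fails at once if a reagent pack is dropped or thrown (faster than 0.7 m/s with nothing of the robot touching it) ((linear speed of pack_a above 0.7 m/s and contact force between each of the arm, the fingers and pack_a below 0.05 N) or (linear speed of pack_b above 0.7 m/s and contact force between each of the arm, the fingers and pack_b below 0.05 N) or (linear speed of pack_c above 0.7 m/s and contact force between each of the arm, the fingers and pack_c below 0.05 N)).
It fails at once if the jar is shifted more than 30 mm or knocked over (distance of jar from where it was at the start of the episode above 0.03 m or angle between jar's own z axis and vertical above 0.6 rad).
It fails at once if the vial is shifted more than 30 mm or knocked over (distance of vial from where it was at the start of the episode above 0.03 m or angle between vial's own z axis and vertical above 0.6 rad).
It fails at once if the flask is shifted more than 30 mm or knocked over (distance of flask from where it was at the start of the episode above 0.03 m or angle between flask's own z axis and vertical above 0.6 rad).
It also fails if it takes over 72 s, if anything falls off the work surface, if the arm or the gripper's body presses on something with over 40 N, if the wrist force passes 120 N, or if a joint passes its speed limit or range.

ROBOT

A 6-joint arm with a two-finger parallel gripper is mounted at the origin on the work surface. World frame = base frame: x ahead of the robot, y to its left, z up, the work surface at z = 0. Lengths are in m, angles in rad, forces in N, time in s.
With the tool pointing down it reaches from about 0.375 to 0.9 m from the base axis. Payload 3.1 kg.
Tool frame: the origin (TCP) lies midway between the tips of the shut fingers; the grasp point (between the pads) lies 19 mm behind it; z points along the fingers, y is the line along which they close (so a half turn about z gives the same grasp; the last joint's range is limited). The gripper opens to 87 mm and grips with 3 to 60 N. Pads are 19 mm wide; open, the fingers measure 117 mm over their backs; the gripper's body (75 mm by 190 mm) begins 51 mm behind the grasp point.
Start: joints at [-1.395, 0.527, 1.433, -0, 1.181, -0.178], TCP at [0.217, -0.586, 0.223] pointing down, gripper open.
Joint ranges: [-3.08, 3.08], [-0.75, 2.2], [0.22, 2.44], [-1.43, 4.57], [0, 2.65], [-2.85, 2.85]. Speed limits (rad/s): [2.79, 2.79, 3.14, 3.14, 3.14, 3.14].

INTERFACE

Orientations are given as a unit quaternion [x, y, z, w].
In Python, from rig import get_obs, cams, job gives the robot as it stands.
- The arm moves only by the tool servo_tool, never from a script. Its argument "moves" is text: rows parted by semicolons, each of 5 numbers parted by spaces: the shift along the tool's x, y, z in m, then the turn about the tool's z in degrees, then the finger opening in m, from 0 to 0.087. In form: dx dy dz spin claw; .... A call has 1 to 10 rows; each row is the pose to reach, as a shift and turn from the pose commanded when the call began, along the tool's axes at that moment; what a row does not reach only later rows make up. A row lasts 1/12 s, in which the tool goes at most 41.7 mm and 7.16 degrees, less where a joint would pass 70% of its speed; a pose out of reach is approached as far as the arm can. A call with a gripper value outside its range is refused whole. The fingers move at their own pace and stop on an object; "grip_force" is the grip in N (left out, the last holds). Time passes only in rows, so rows that repeat a pose let the fingers close. It gives the time, the measured TCP pose, the force, the opening and the grip force at its end, in the units of the state.
- get_obs(): the state, without advancing time (a new reading comes with each control period).
- cams.camera(name): name is "scene" or "top" or "wrist"; returns the picture (480x640x3 uint8, blue, green, red); there is no depth.
- cams.camera_model(name): a dict with "fx", "fy", "cx", "cy" (pixels), "R" (3x3) and "t" (3): a world point X has camera coordinates R X + t. Camera axes: x right, y down, z forward; pixel columns grow to the right and rows downward; lengths in m; the calibration is good to about 2 mm. The wrist camera is an equidistant fisheye: a pixel r from the principal point sees the ray r / f radians off the axis. A picture is of the moment at which its call begins: read the wrist's pose just before it. camera_model takes no time and is no camera call; for the wrist camera it gives the pose at the moment of the call.
- job.hand_in(): hands the job in; it is judged then, once.
The state is a dict: "time": time; "q": joint angles; "joint_velocities": joint speeds; "joint_torque": joint torques, N m; "position": TCP position; "tool_rot": TCP orientation; "ft_force": force on the tool from outside, world axes, zero at the start; "moment": the same for the moment, N m; "grip_width": finger opening in m; "grip_force": force on a finger pad.
Only numpy, scipy, OpenCV 4.12 (cv2) and the standard library are available. Lean on these libraries where they do the work, as an engineer would, in place of code of your own. Each camera call takes 0.05 s, during which the arm holds its last target. There are 200 camera calls.

## Working session

There is one attempt and no reset: what is moved stays moved. The work goes in short steps, Python scripts to look and compute and a tool call to move; the robot and the scene stay as the last step left them, time stands still between calls to the robot, and variables do not carry over. Pictures are saved under pics/ and viewed, at most 10 in all, crops included, and the job is handed in when it is done.

Besides the shell and the picture viewer there is one more tool, called after "Request:" by a JSON object that holds its "name" and its "arguments", one argument or row to a line. servo_tool: Moves the arm, as the interface text tells. Its arguments: {"type":"object","properties":{"moves":{"type":"string"},"grip_force":{"type":"number"}},"required":["moves"]}

```bash
mkdir -p pics
python3 - <<'E'
from rig import get_obs,cams,job
import cv2
for n in("top","scene"):
    cv2.imwrite(f"pics/{n}0.png",cams.camera(n)); print(n,cams.camera_model(n))
o=get_obs();print(o)
E
```

```text
top {'fx': 578.585437351681, 'fy': 578.585437351681, 'cx': 318.3314531484393, 'cy': 237.65311598585114, 'R': array([[ 1.48173061e-02, -9.99888661e-01,  1.76455404e-03],
       [-9.84810103e-01, -1.48991496e-02, -1.72994439e-01],
       [ 1.73001468e-01,  8.25560905e-04, -9.84921220e-01]]), 't': array([-0.11752902,  0.58395447,  1.58925132])}
scene {'fx': 508.2232779560707, 'fy': 508.2232779560707, 'cx': 318.9216608607333, 'cy': 238.48580527356492, 'R': array([[ 0.36953606,  0.92918206,  0.00798712],
       [ 0.5317754 , -0.20442283, -0.82184319],
       [-0.7620092 ,  0.30794805, -0.56965777]]), 't': array([-0.13138666, -0.25085125,  1.68132426])}
{'time': 0.1, 'q': array([-1.39452016e+00,  5.28356748e-01,  1.43373873e+00, -2.74077763e-05,
        1.18139343e+00, -1.78508987e-01]), 'joint_velocities': array([ 7.35305054e-04, -3.01183713e-03, -4.13409618e-03,  8.73520551e-05,
        1.60122606e-03,  1.23895682e-03]), 'joint_torque': array([ 3.40590750e-04, -4.40983880e+01, -1.77152073e+01,  6.35674037e-02,
        5.34109992e-02, -4.22819232e-05]), 'position': array([ 0.21701928, -0.58543144,  0.22169087]), 'tool_rot': array([ 9.84305791e-01,  1.76468725e-01, -1.16145186e-05, -9.48136594e-04]), 'ft_force': array([0.75675517, 0.51739235, 0.47217207]), 'moment': array([-0.02258054, -0.0130595 ,  0.00223423]), 'grip_force': 0.0, 'grip_width': 0.08730355878805503}
```

View pics/top0.png

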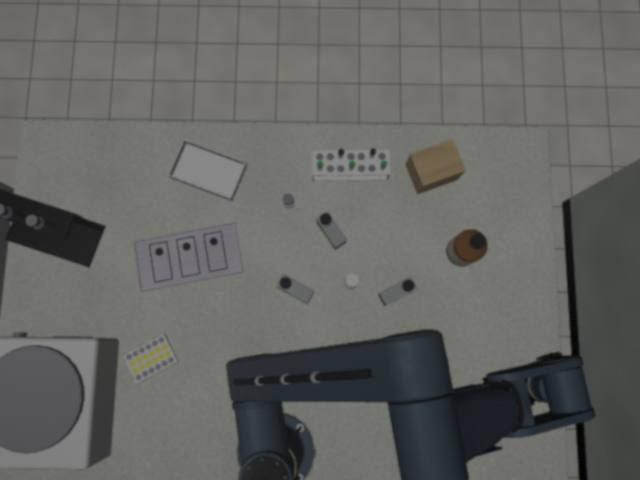

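View pics/scene0.png

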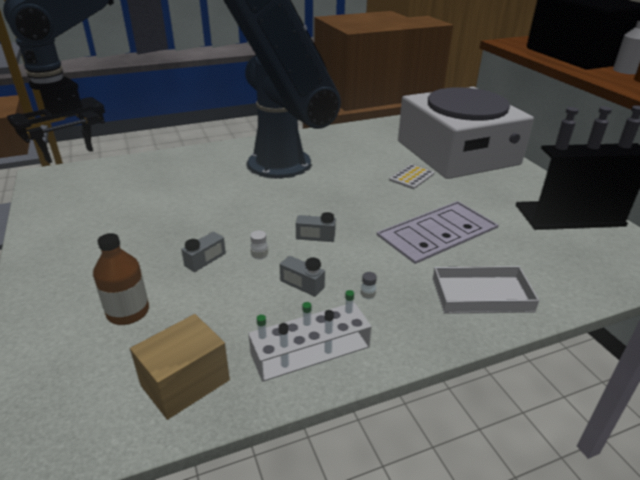

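The top view shows the tray at about (189,257) with its dots at the upper end. The three packs are at (332,230), (296,289) and (397,292), the jar at (352,281), the vial at (289,200) and the flask at (468,245). Next I'll zoom in and segment.

```bash
cat > h.py <<'E'
import numpy as np,cv2
from rig import get_obs,cams
def ray(n,u,v,z,m=None):
    m=m or cams.camera_model(n);R,t=m["R"],m["t"];C=-R.T@t
    d=np.array([(u-m["cx"])/m["fx"],(v-m["cy"])/m["fy"]])
    if n=="wrist":
        r=np.hypot(*d);s=np.sinc(r/np.pi); c=np.r_[d*s,np.cos(r)]
    else: c=np.r_[d,1]
    w=R.T@c; return (C+w*(z-C[2])/w[2])
def proj(n,X,m=None):
    m=m or cams.camera_model(n);c=m["R"]@np.asarray(X,float)+m["t"]
    if n=="wrist":
        a=np.hypot(c[0],c[1]);k=np.arctan2(a,c[2])/max(a,1e-9);x=c[:2]*k
    else: x=c[:2]/c[2]
    return x*m["fx"]+[m["cx"],m["cy"]]
E
python3 - <<'E'
from h import *
t=cv2.imread("pics/top0.png");s=cv2.imread("pics/scene0.png")
a=cv2.resize(t[190:310,130:430],None,fx=2.6,fy=2.6,interpolation=3)
b=cv2.resize(s[205:300,175:385],(780,288),interpolation=3)
b=cv2.resize(s[205:300,175:385],None,fx=2.9,fy=2.9,interpolation=3)
c=np.zeros((600,780,3),np.uint8);c[:a.shape[0],:a.shape[1]]=a;c[312:312+b.shape[0],:b.shape[1]]=b;cv2.imwrite("pics/z.png",c)
# dark blobs in top
hsv=cv2.cvtColor(t,cv2.COLOR_BGR2HSV);v=hsv[...,2];sub=np.zeros_like(v)
for name,m in (("dark",v<60),("body",(v<125)&(v>=0))):
    m=m.astype(np.uint8);m[:190]=0;m[310:]=0;m[:,:130]=0;m[:,430:]=0
    n,l,st,ce=cv2.connectedComponentsWithStats(m)
    for i in range(1,n):
        if st[i][4]>25:
            pts=np.argwhere(l==i)[:,::-1].astype(np.float32)
            print(name,st[i],ce[i].round(1),np.round(cv2.minAreaRect(pts)[1],1),ray("top",*ce[i],0.004 if ce[i][0]<260 else .069)[:2].round(4))
E
```

```text
dark [320 214  11  11  93] [325.2 218.9] [9.9 9.9] [ 0.6364 -0.1273]
dark [211 238   6   6  30] [213.3 240.8] [5. 5.] [0.58  0.197]
dark [184 244   6   6  29] [186.3 246.1] [5. 5.] [0.5631 0.2749]
dark [156 249   7   6  31] [159.  251.3] [5. 6.] [0.5468 0.3534]
dark [280 278  11  11  93] [285.2 282.6] [10. 10.] [ 0.455  -0.0192]
dark [403 280  11  11  97] [407.8 285.2] [10. 10.] [ 0.4527 -0.3581]
body [  130   190   300   120 35697] [279.3 249.5] [119. 299.] [ 5.471e-01 -2.000e-04]
```

View pics/z.png

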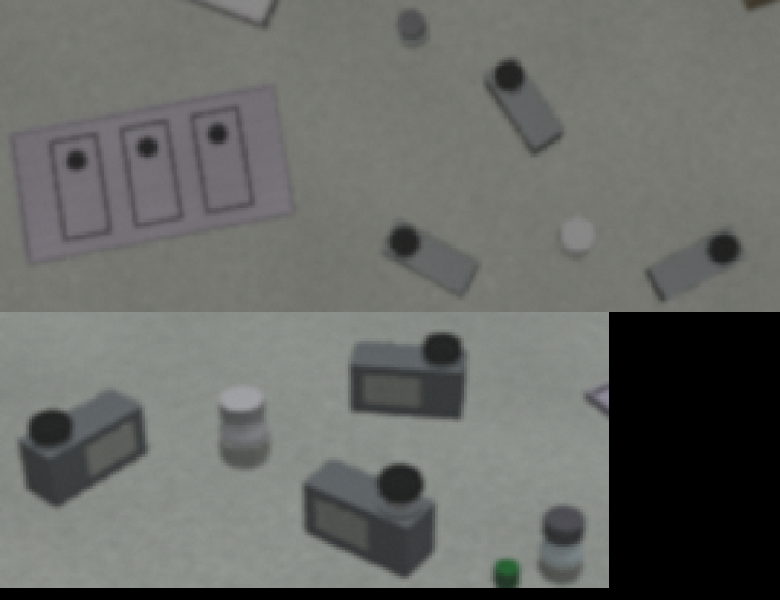

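Pack_c is the front-middle one: its cap is raised, with the dark cap at top-view pixel (325,219). The dot pitch measures 79.7 mm against 80 given, so the tray yaw is about 0.209 rad. I'll start with the right-hand pack and move above it to look with the wrist camera.

Request:
{"name": "servo_tool", "arguments": {
  "moves": "0.293 -0.161 0 70 0.087;0.293 -0.161 0 70 0.087;0.293 -0.161 0 70 0.087;0.293 -0.161 0 70 0.087;0.293 -0.161 0 70 0.087;0.293 -0.161 0 70 0.087;0.293 -0.161 0 70 0.087;0.293 -0.161 0 70 0.087;0.293 -0.161 0 77 0.087;0.293 -0.161 0 77 0.087",
  "grip_force": 30
}}

```text
time: 0.93
position: [0.4378, -0.3293, 0.2222]
tool_rot: [0.911, -0.413, -0.001, -0.001]
ft_force: [-0.4, -0.7, -0.3]
grip_width: 0.0875
grip_force: 0.0
```

Request:
{"name": "servo_tool", "arguments": {
  "moves": "0 0 0 0 0.087;0 0 0 0 0.087"
}}

```text
time: 1.1
position: [0.4359, -0.333, 0.2223]
tool_rot: [0.912, -0.41, -0.0, -0.0]
ft_force: [-0.4, -0.5, 0.3]
grip_width: 0.0868
grip_force: 0.0
```

Run:
```python
from h import *
o=get_obs();m=cams.camera_model("wrist");im=cams.camera("wrist");cv2.imwrite("pics/w1.png",im)
print(o["time"],o["position"],o["tool_rot"],m)
```

```text
1.1 [ 0.43593684 -0.3329662   0.22227807] [ 9.11984044e-01 -4.10225538e-01 -3.31960867e-04 -3.80172532e-05] {'fx': 371.64829954431775, 'fy': 371.64829954431775, 'cx': 320.2798317638684, 'cy': 241.6740163051423, 'R': array([[-7.47721060e-01, -6.64012846e-01, -3.95855984e-04],
       [-6.35799831e-01,  7.15779211e-01,  2.88822950e-01],
       [-1.91498803e-01,  2.16210687e-01, -9.57382446e-01]]), 't': array([0.10588588, 0.48003088, 0.54682064])}
```

View pics/w1.png

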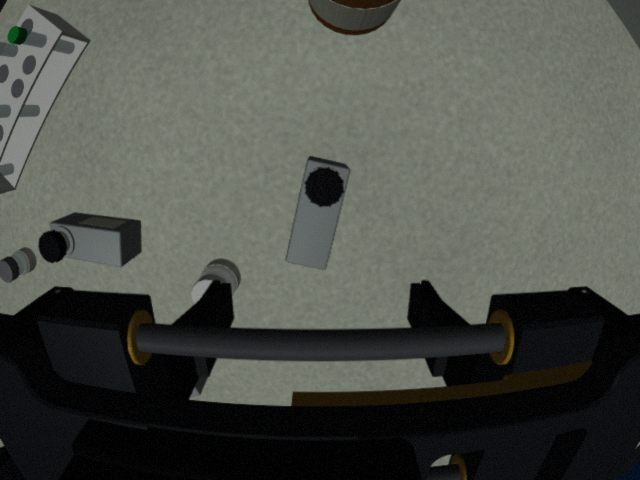

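The wrist view shows the target pack with its top-face corners at about (288,262), (326,268), (349,166) and (308,157) and its cap at (325,187). The jar is at (215,280), and the pack at (95,240) shows a raised cap with the neck ring visible, so that is pack_c. Next I'll measure the top face by mask and ray-casting.

```bash
cat >> h.py <<'E'
def yaw():
    from scipy.spatial.transform import Rotation as Ro
    x=Ro.from_quat(get_obs()["tool_rot"]).as_matrix()[:,0];return np.arctan2(x[1],x[0])
def bodies(n,im,m,z=.052,lo=25,hi=250,thr=0):
    f=cv2.GaussianBlur(im,(5,5),0).astype(int);k=((f[...,0]-f[...,1]>=thr)&(f[...,1]>70)).astype(np.uint8)
    k=cv2.morphologyEx(k,cv2.MORPH_OPEN,np.ones((3,3)))
    return k
def toolmove(p,yw):
    o=get_obs();a=yaw();d=np.array(p)-o["position"]
    return np.round([d[0]*np.cos(a)+d[1]*np.sin(a),d[0]*np.sin(a)-d[1]*np.cos(a),-d[2],np.degrees(a-yw)],4)
E
python3 - <<'E'
from h import *
im=cv2.imread("pics/w1.png");m=cams.camera_model("wrist")
for p in((215,320),(245,310),(200,350),(240,95),(160,325),(162,345)):print(p,im[p])
for thr in(0,2,4,6):
    k=bodies("wrist",im,m,thr=thr);n,l,st,ce=cv2.connectedComponentsWithStats(k)
    print(thr,[(st[i].tolist()) for i in range(1,n) if st[i][4]>800])
g=cv2.cvtColor(im,cv2.COLOR_BGR2GRAY)
n,l,st,ce=cv2.connectedComponentsWithStats((g<40).astype(np.uint8))
for i in range(1,n):
    if 400<st[i][4]<3000: print(st[i],ce[i],ray("wrist",*ce[i],.067,m))
for c in((288,262),(326,268),(349,166),(308,157)):print(ray("wrist",*c,.052,m))
E
```

```text
(215, 320) [101 104  98]
(245, 310) [100 102  94]
(200, 350) [108 119 114]
(240, 95) [106 105  99]
(160, 325) [30 35 30]
(162, 345) [105 117 111]
0 []
2 []
4 []
6 []
[ 305  168   39   38 1127] [323.93966282 186.53327418] [ 0.45582653 -0.35938703  0.067     ]
[  54  213   87   52 1156] [113.33391003 232.47577855] [ 0.58512973 -0.19122862  0.067     ]
[ 39 230  29  33 700] [ 52.48857143 245.80571429] [ 0.64138082 -0.12234365  0.067     ]
[ 0.43191551 -0.28115576  0.052     ]
[ 0.40072362 -0.3006933   0.052     ]
[ 0.44996491 -0.38676679  0.052     ]
[ 0.48269409 -0.36846038  0.052     ]
```

The corners check out: 99–101 mm by 37 mm, cap offset 29 mm, heading −60.0°, centre (0.441, −0.334). Going in.

Run:
```python
from h import *
print(toolmove((.4413,-.3343,.022),np.radians(-60)))
```

```text
[ 4.40000e-03 -3.60000e-03  2.00300e-01  1.14963e+01]
```

Request:
{"name": "servo_tool", "arguments": {
  "moves": "0.0044 -0.0036 0.04 7 0.087;0.0044 -0.0036 0.08 11.5 0.087;0.0044 -0.0036 0.12 11.5 0.087;0.0044 -0.0036 0.14 11.5 0.087;0.0044 -0.0036 0.16 11.5 0.087;0.0044 -0.0036 0.18 11.5 0.087;0.0044 -0.0036 0.195 11.5 0.087;0.0044 -0.0036 0.2 11.5 0.087;0.0044 -0.0036 0.2 11.5 0.087;0.0044 -0.0036 0.2 11.5 0.02",
  "grip_force": 30
}}

```text
time: 1.98
position: [0.4414, -0.335, 0.0227]
tool_rot: [0.865, -0.501, 0.0, 0.0]
ft_force: [-0.2, 0.3, 0.3]
grip_width: 0.0846
grip_force: 0.0
```

Request:
{"name": "servo_tool", "arguments": {
  "moves": "0 0 0 0 0.02;0 0 0 0 0.02;0 0 0 0 0.02;0 0 0 0 0.02;0 0 0 0 0.02;0 0 0 0 0.02"
}}

```text
time: 2.48
position: [0.4417, -0.3342, 0.0229]
tool_rot: [0.865, -0.501, 0.0, 0.0]
ft_force: [0.2, 0.7, -0.0]
grip_width: 0.0481
grip_force: 0.0
```

Request:
{"name": "servo_tool", "arguments": {
  "moves": "0 0 0 0 0.02;0 0 0 0 0.02;0 0 0 0 0.02;0 0 0 0 0.02;0 0 -0.02 0 0.02;0 0 -0.05 0 0.02;0 0 -0.08 0 0.02;0 0 -0.11 0 0.02;0 0 -0.13 0 0.02;0 0 -0.13 0 0.02"
}}

```text
time: 3.32
position: [0.4435, -0.3362, 0.1564]
tool_rot: [0.865, -0.501, 0.004, 0.001]
ft_force: [1.3, -0.6, -2.3]
grip_width: 0.0399
grip_force: 29.9
```

The pack is held, with a 39.9 mm opening. Carrying it to above slot2.

Request:
{"name": "servo_tool", "arguments": {
  "moves": "-0.03 -0.02 0 -4 0.02;-0.06 -0.044 0 -8 0.02;-0.09 -0.066 0 -13 0.02;-0.12 -0.088 0 -18 0.02;-0.15 -0.11 0 -23 0.02;-0.18 -0.132 0 -28 0.02;-0.21 -0.154 0 -33 0.02;-0.24 -0.177 0 -38 0.02;-0.27 -0.199 0 -43 0.02;-0.3 -0.221 0 -48 0.02"
}}

```text
time: 4.15
position: [0.4827, 0.038, 0.1509]
tool_rot: [0.995, -0.104, -0.002, -0.0]
ft_force: [1.3, 1.1, -2.9]
grip_width: 0.0397
grip_force: 29.9
```

Run:
```python
from h import *
print(toolmove((.5174,.3471,.15),np.radians(12)))
```

```text
[-2.99000e-02 -3.09600e-01  9.00000e-04 -2.39257e+01]
```

Request:
{"name": "servo_tool", "arguments": {
  "moves": "-0.003 -0.035 0 -3 0.02;-0.006 -0.07 0 -7 0.02;-0.01 -0.105 0 -11 0.02;-0.014 -0.14 0 -15 0.02;-0.018 -0.175 0 -19 0.02;-0.021 -0.21 0 -23 0.02;-0.025 -0.245 0 -24 0.02;-0.028 -0.275 0 -24 0.02;-0.03 -0.3 0 -24 0.02;-0.03 -0.3 0 -24 0.02"
}}

```text
time: 4.98
position: [0.5175, 0.3403, 0.1504]
tool_rot: [0.994, 0.105, 0.0, -0.001]
ft_force: [0.6, -1.5, -2.0]
grip_width: 0.04
grip_force: 29.9
```

Request:
{"name": "servo_tool", "arguments": {
  "moves": "0 0 0 0 0.02;0 0 0 0 0.02"
}}

```text
time: 5.15
position: [0.5164, 0.3347, 0.1506]
tool_rot: [0.995, 0.103, -0.002, 0.001]
ft_force: [-0.3, 0.5, -2.8]
grip_width: 0.0399
grip_force: 29.9
```

Run:
```python
from h import *
o=get_obs();m=cams.camera_model("wrist");im=cams.camera("wrist");cv2.imwrite("pics/w2.png",im)
print(o["position"],np.degrees(yaw()),toolmove((.5174,.3471,.15),np.radians(12)))
for s in((.5174,.3471),(.534,.2689),(.5506,.1907)): print(proj("wrist",(s[0]+.0293,s[1]+.0062,.004),m))
print(m["R"].tolist(),m["t"].tolist())
```

```text
[0.51638233 0.33466757 0.15059793] 11.80740004103017 [ 0.0033 -0.0124  0.001  -0.1926]
[306.68518143 187.89903542]
[400.79845467 188.58225613]
[485.64837927 191.20514123]
[[0.20635185227953282, -0.9784775396278723, 0.0007858146042655211], [-0.9359916497514629, -0.19715776314882066, 0.2916306705847131], [-0.2851991315841298, -0.06091404496452307, -0.9565306761780927]] [0.22148444217156044, 0.5351180594602528, 0.49049005733276996]
```

View pics/w2.png

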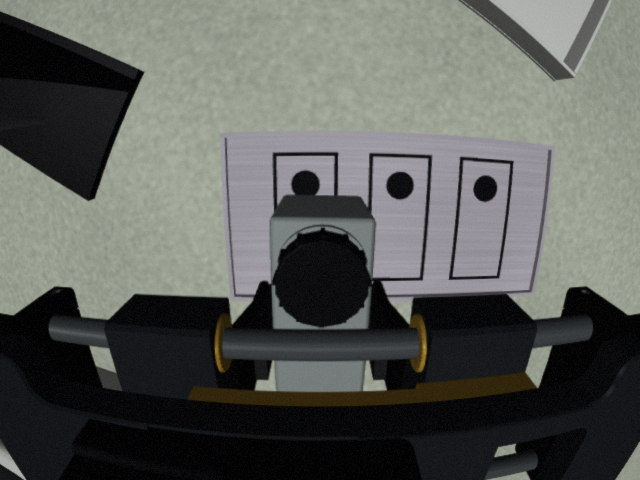

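The held pack fills the middle of the wrist view. The dots are at about (305,184), (400,185) and (485,188), roughly 3 px from where I predicted. I'll refine the slots from here.

Run:
```python
from h import *
im=cv2.imread("pics/w2.png");m=cams.camera_model("wrist")
g=cv2.cvtColor(im,cv2.COLOR_BGR2GRAY)
k=(g<75).astype(np.uint8);k[:160]=0;k[212:]=0
n,l,st,ce=cv2.connectedComponentsWithStats(k)
D=[]
for i in range(1,n):
    if 300<st[i][4]<1200 and st[i][3]<40: p=ray("wrist",*ce[i],.004,m);D.append(p);print(st[i],ce[i].round(1),p.round(4))
# outline corners by eye for 2 slots (centreline of print)
for q in([(370,154),(431,156),(422,280),(366,279)],[(461,157),(512,162),(499,277),(450,278)]):
    P=np.array([ray("wrist",*c,.004,m) for c in q]);x=(P[0]+P[1]-P[2]-P[3])/2
    print("outline",P.mean(0).round(4),np.linalg.norm(x),np.degrees(np.arctan2(x[1],x[0])))
```

```text
[387 172  26  27 573] [399.5 185. ] [0.5663 0.2764 0.004 ]
[474 176  23  26 471] [484.9 188.1] [0.5826 0.1979 0.004 ]
outline [0.5367 0.2698 0.004 ] 0.11240847860906397 11.856105109236763
outline [0.5533 0.1911 0.004 ] 0.11209178430843651 12.027534989625444
```

Run:
```python
from h import *
print(toolmove((.5195,.3478,.0272),np.radians(12)))
```

```text
[ 0.0055 -0.0127  0.1238 -0.1926]
```

Request:
{"name": "servo_tool", "arguments": {
  "moves": "0.0055 -0.0127 0.02 0 0.02;0.0055 -0.0127 0.045 0 0.02;0.0055 -0.0127 0.065 0 0.02;0.0055 -0.0127 0.085 0 0.02;0.0055 -0.0127 0.1 0 0.02;0.0055 -0.0127 0.108 0 0.02;0.0055 -0.0127 0.115 0 0.02;0.0055 -0.0127 0.119 0 0.02;0.0055 -0.0127 0.121 0 0.02;0.0055 -0.0127 0.122 0 0.02"
}}

```text
time: 6.03
position: [0.5211, 0.3491, 0.031]
tool_rot: [0.995, 0.103, 0.0, -0.0]
ft_force: [0.5, -0.5, -2.6]
grip_width: 0.0401
grip_force: 29.9
```

Request:
{"name": "servo_tool", "arguments": {
  "moves": "0 0 0 0 0.02;0 0 0.001 0 0.02;0 0 0.001 0 0.02"
}}

```text
time: 6.28
position: [0.5209, 0.3494, 0.0301]
tool_rot: [0.995, 0.103, 0.001, -0.0]
ft_force: [0.4, -0.4, -2.6]
grip_width: 0.0395
grip_force: 29.9
```

Request:
{"name": "servo_tool", "arguments": {
  "moves": "-0.0017 0.0013 0.001 0 0.02;-0.0017 0.0013 0.002 0 0.02;-0.0017 0.0013 0.0028 0 0.02;-0.0017 0.0013 0.0028 0 0.02;-0.0017 0.0013 0.0028 0 0.02"
}}

```text
time: 6.7
position: [0.5193, 0.3475, 0.0267]
tool_rot: [0.995, 0.103, -0.0, -0.0]
ft_force: [0.0, -0.1, -2.9]
grip_width: 0.0398
grip_force: 29.9
```

Request:
{"name": "servo_tool", "arguments": {
  "moves": "0 0 0.0006 0 0.02;0 0 0.0006 0 0.02;0 0 0.0012 0 0.02;0 0 0.0012 0 0.02"
}}

```text
time: 7.03
position: [0.5193, 0.3475, 0.0267]
tool_rot: [0.995, 0.103, 0.0, -0.0]
ft_force: [-2.3, -0.9, 6.7]
grip_width: 0.0395
grip_force: 29.9
```

Contact felt. Releasing and lifting.

Request:
{"name": "servo_tool", "arguments": {
  "moves": "0 0 0 0 0.048;0 0 0 0 0.056;0 0 0 0 0.062;0 0 0 0 0.062;0 0 0 0 0.062;0 0 -0.03 0 0.062;0 0 -0.07 0 0.062;0 0 -0.11 0 0.062;0 0 -0.15 0 0.08;0 0 -0.19 0 0.087"
}}

```text
time: 7.87
position: [0.5189, 0.3473, 0.2172]
tool_rot: [0.995, 0.103, -0.0, 0.0]
ft_force: [0.1, 0.5, 0.6]
grip_width: 0.0689
grip_force: 0.0
```

Run:
```python
from h import *
t=np.radians(57);c=np.array([.455,-.0192]);print(toolmove((*(c-.03*np.array([np.cos(t),np.sin(t)])),.222),t))
```

```text
[-1.58900e-01  3.66900e-01 -4.80000e-03 -4.51643e+01]
```

Request:
{"name": "servo_tool", "arguments": {
  "moves": "-0.015 0.035 0 -4.5 0.087;-0.031 0.07 0 -9 0.087;-0.046 0.105 0 -13.5 0.087;-0.062 0.14 0 -18 0.087;-0.077 0.175 0 -22.5 0.087;-0.092 0.21 0 -27 0.087;-0.107 0.245 0 -31.5 0.087;-0.122 0.28 0 -36 0.087;-0.137 0.315 0 -40.5 0.087;-0.15 0.347 0 -45 0.087"
}}

```text
time: 8.7
position: [0.4428, -0.0247, 0.2156]
tool_rot: [0.879, 0.478, -0.0, 0.0]
ft_force: [0.4, -0.3, 0.5]
grip_width: 0.0867
grip_force: 0.0
```

Request:
{"name": "servo_tool", "arguments": {
  "moves": "0.009 0.02 0 0 0.087;0.009 0.02 0 0 0.087;0.009 0.02 0 0 0.087"
}}

```text
time: 8.95
position: [0.4658, -0.0269, 0.2156]
tool_rot: [0.88, 0.475, 0.0, 0.0]
ft_force: [0.8, -0.1, 0.6]
grip_width: 0.0866
grip_force: 0.0
```

```bash
cat >> h.py <<'E'
def topface(im,m):
    "segment grey boxes in wrist image, top face on z=.052"
    f=cv2.GaussianBlur(im,(7,7),0).astype(int);k=((f[...,1]-f[...,0]<7)&(f[...,1]>75)).astype(np.uint8)
    k[300:]=0;k=cv2.morphologyEx(k,cv2.MORPH_OPEN,np.ones((5,5)));n,l,st,ce=cv2.connectedComponentsWithStats(k)
    for i in range(1,n):
        if 1500<st[i][4]<9000:
            q=cv2.convexHull(np.argwhere(l==i)[:,::-1].astype(np.float32))[:,0]
            P=np.array([ray("wrist",*c,.052,m)[:2] for c in q])
            r=cv2.minAreaRect((P*1000).astype(np.float32));b=cv2.boxPoints(r)
            print("body px",st[i][:4],"centre",np.round(r[0],1),"size",np.round(r[1],1),"ang",[round(float(np.degrees(np.arctan2(*(b[j+1]-b[j])[::-1]))),1) for j in(0,1)])
    g=cv2.cvtColor(im,cv2.COLOR_BGR2GRAY);n,l,st,ce=cv2.connectedComponentsWithStats((g<45).astype(np.uint8))
    for i in range(1,n):
        if 500<st[i][4]<4000: print("dark px",st[i],"z.067:",ray("wrist",*ce[i],.067,m)[:2].round(4),"z.079:",ray("wrist",*ce[i],.079,m)[:2].round(4))
E
python3 - <<'E'
from h import *
o=get_obs();m=cams.camera_model("wrist");im=cams.camera("wrist");cv2.imwrite("pics/w3.png",im)
print(o["position"],np.degrees(yaw()));topface(im,m)
E
```

```text
[ 0.46581959 -0.02686664  0.21558356] 56.8383957571603
body px [173   0 189  86] centre [513.  141.7] size [ 85. 172.] ang [-37.1, 52.9]
body px [223   0  71  40] centre [527.2 169.4] size [52.9 41.6] ang [-78.1, 11.9]
body px [570  91  70 179] centre [ 761.3 -168.7] size [218.8 117.5] ang [-22.5, 67.5]
body px [474 216  51  72] centre [ 602.5 -151.6] size [70.4 38.1] ang [-55.5, 34.5]
body px [288 230  48  70] centre [436.8 -57.4] size [67.3 39.7] ang [-28.2, 61.8]
dark px [ 456  182   57   93 1155] z.067: [ 0.5987 -0.1043] z.079: [ 0.5952 -0.0987]
dark px [ 287  201   40   41 1189] z.067: [ 0.459  -0.0163] z.079: [ 0.461  -0.0141]
dark px [514 200  35  37 972] z.067: [ 0.6413 -0.129 ] z.079: [ 0.6363 -0.1224]
```

View pics/w3.png

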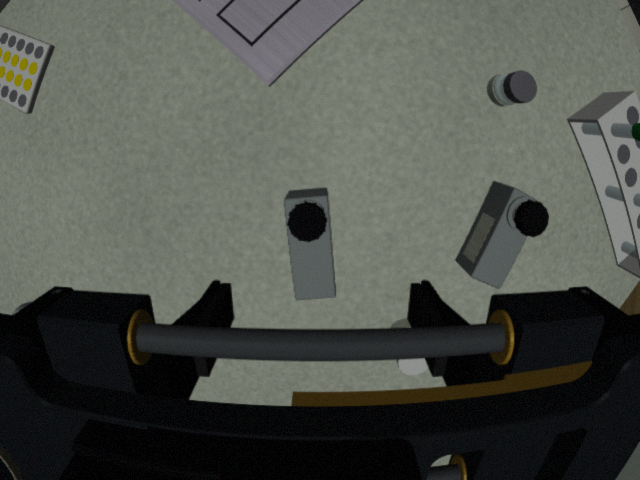

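The wrist view shows the second pack with corners at about (286,199), (329,195), (335,297) and (297,299) and its cap at (307,221). The jar is at (410,345), and pack_c is at right with its cap at (531,217).

Run:
```python
from h import *
m=cams.camera_model("wrist")
P=np.array([ray("wrist",*c,.052,m)[:2] for c in((286,199),(329,195),(335,297),(297,299))])
x=(P[0]+P[1]-P[2]-P[3])/2;c=P.mean(0);a=np.arctan2(x[1],x[0])
print(P.round(4).tolist(),c,np.linalg.norm(x),np.linalg.norm(P[0]-P[1]),np.linalg.norm(P[2]-P[3]),np.degrees(a))
d=ray("wrist",306.5,221,.067,m)[:2]-c;print("cap",np.linalg.norm(d),np.degrees(np.arctan2(d[1],d[0])))
print("jar",ray("top",352,280,.06))
print(toolmove((*c,.022),a))
```

```text
[[0.451, 0.0094], [0.485, -0.0085], [0.4364, -0.0951], [0.4043, -0.0768]] [ 0.44418385 -0.04275309] 0.0986923131701589 0.03846641608841715 0.03687513914277739 61.09102767316149
cap 0.03107525914825402 64.361750612371
jar [ 0.46581534 -0.20426491  0.06      ]
[-0.0254 -0.008   0.1933 -4.2526]
```

Request:
{"name": "servo_tool", "arguments": {
  "moves": "-0.0254 -0.008 0.02 -4.6 0.087;-0.0254 -0.008 0.055 -4.6 0.087;-0.0254 -0.008 0.09 -4.6 0.087;-0.0254 -0.008 0.12 -4.6 0.087;-0.0254 -0.008 0.145 -4.6 0.087;-0.0254 -0.008 0.17 -4.6 0.087;-0.0254 -0.008 0.187 -4.6 0.087;-0.0254 -0.008 0.193 -4.6 0.087;-0.0254 -0.008 0.193 -4.6 0.087;-0.0254 -0.008 0.193 -4.6 0.02",
  "grip_force": 30
}}

```text
time: 9.83
position: [0.4445, -0.0423, 0.0229]
tool_rot: [0.859, 0.512, -0.0, -0.0]
ft_force: [0.3, -0.5, 0.3]
grip_width: 0.0848
grip_force: 0.0
```

Request:
{"name": "servo_tool", "arguments": {
  "moves": "0 0 0 0 0.02;0 0 0 0 0.02;0 0 0 0 0.02;0 0 0 0 0.02;0 0 0 0 0.02;0 0 0 0 0.02;0 0 0 0 0.02;0 0 0 0 0.02;0 0 0 0 0.02"
}}

```text
time: 10.58
position: [0.4445, -0.0431, 0.0226]
tool_rot: [0.86, 0.511, -0.0, -0.0]
ft_force: [-0.3, -0.3, 2.5]
grip_width: 0.0397
grip_force: 30.0
```

Request:
{"name": "servo_tool", "arguments": {
  "moves": "0 0 -0.02 0 0.02;0 0 -0.05 0 0.02;0 0 -0.09 0 0.02;0.02 -0.004 -0.12 3 0.02;0.05 -0.011 -0.13 8 0.02;0.085 -0.019 -0.13 14 0.02;0.12 -0.026 -0.13 20 0.02;0.155 -0.034 -0.13 26 0.02;0.19 -0.042 -0.13 32 0.02;0.225 -0.05 -0.13 38 0.02"
}}

```text
time: 11.42
position: [0.5076, 0.18, 0.1518]
tool_rot: [0.98, 0.201, -0.001, -0.0]
ft_force: [-0.2, -0.8, -3.6]
grip_width: 0.0397
grip_force: 30.0
```

Run:
```python
from h import *
print(toolmove((.536,.2695,.15),np.radians(12)))
```

```text
[ 6.1300e-02 -7.1100e-02  1.8000e-03  1.1143e+01]
```

Request:
{"name": "servo_tool", "arguments": {
  "moves": "0.02 -0.024 0 4 0.02;0.04 -0.046 0 8 0.02;0.055 -0.063 0 11 0.02;0.06 -0.07 0 11.1 0.02;0.06 -0.07 0 11.1 0.02;0.06 -0.07 0 11.1 0.02"
}}

```text
time: 11.92
position: [0.5342, 0.2658, 0.1515]
tool_rot: [0.994, 0.108, -0.002, 0.001]
ft_force: [-0.1, -0.2, -3.3]
grip_width: 0.0398
grip_force: 30.0
```

Run:
```python
from h import *
print(toolmove((.536,.2695,.03),np.radians(12)))
```

```text
[ 0.0026 -0.0033  0.1215  0.4503]
```

Request:
{"name": "servo_tool", "arguments": {
  "moves": "0.0026 -0.0033 0.02 0.4 0.02;0.0026 -0.0033 0.045 0.4 0.02;0.0026 -0.0033 0.065 0.4 0.02;0.0026 -0.0033 0.085 0.4 0.02;0.0026 -0.0033 0.1 0.4 0.02;0.0026 -0.0033 0.108 0.4 0.02;0.0026 -0.0033 0.115 0.4 0.02;0.0026 -0.0033 0.119 0.4 0.02;0.0026 -0.0033 0.12 0.4 0.02;0.0026 -0.0033 0.12 0.4 0.02"
}}

```text
time: 12.75
position: [0.5377, 0.27, 0.033]
tool_rot: [0.995, 0.104, 0.0, -0.0]
ft_force: [-0.3, 0.4, -3.1]
grip_width: 0.0398
grip_force: 30.0
```

Run:
```python
from h import *
print(get_obs()["position"],toolmove((.536,.2695,.0266),np.radians(12)))
```

```text
[0.53774942 0.27000463 0.03298516] [-0.0018  0.0001  0.0064 -0.072 ]
```

Request:
{"name": "servo_tool", "arguments": {
  "moves": "-0.0018 0 0.002 0 0.02;-0.0018 0 0.004 0 0.02;-0.0018 0 0.0055 0 0.02;-0.0018 0 0.006 0 0.02;-0.0018 0 0.0065 0 0.02;-0.0018 0 0.0065 0 0.02"
}}

```text
time: 13.25
position: [0.5356, 0.2699, 0.0267]
tool_rot: [0.995, 0.104, 0.0, -0.0]
ft_force: [-1.6, -1.3, 1.8]
grip_width: 0.0395
grip_force: 30.0
```

Request:
{"name": "servo_tool", "arguments": {
  "moves": "0 0 0 0 0.048;0 0 0 0 0.056;0 0 0 0 0.06;0 0 0 0 0.06;0 0 0 0 0.06;0 0 -0.03 0 0.06;0 0 -0.07 0 0.06;0 0 -0.11 0 0.06;0 0 -0.15 0 0.08;0 0 -0.19 0 0.087"
}}

```text
time: 14.08
position: [0.5353, 0.2697, 0.2178]
tool_rot: [0.995, 0.104, -0.0, 0.0]
ft_force: [1.2, 0.8, -1.2]
grip_width: 0.067
grip_force: 0.0
```

Run:
```python
from h import *
print(toolmove((.605,-.14,.217),np.radians(34)))
```

```text
[-1.65000e-02  4.15300e-01  8.00000e-04 -2.20628e+01]
```

Request:
{"name": "servo_tool", "arguments": {
  "moves": "-0.002 0.041 0 -3 0.087;-0.003 0.082 0 -6 0.087;-0.005 0.123 0 -9 0.087;-0.007 0.164 0 -12 0.087;-0.008 0.205 0 -15 0.087;-0.01 0.246 0 -18 0.087;-0.012 0.287 0 -20 0.087;-0.014 0.328 0 -22 0.087;-0.015 0.36 0 -22 0.087;-0.016 0.39 0 -22 0.087"
}}

```text
time: 14.92
position: [0.6007, -0.1177, 0.216]
tool_rot: [0.957, 0.291, 0.0, 0.0]
ft_force: [0.8, 0.7, 0.3]
grip_width: 0.0872
grip_force: 0.0
```

Request:
{"name": "servo_tool", "arguments": {
  "moves": "0 0 0 0 0.087;0 0 0 0 0.087;0 0 0 0 0.087"
}}

```text
time: 15.17
position: [0.6001, -0.1145, 0.2157]
tool_rot: [0.957, 0.292, -0.0, -0.001]
ft_force: [-0.4, 0.2, 0.8]
grip_width: 0.0871
grip_force: 0.0
```

Run:
```python
from h import *
o=get_obs();m=cams.camera_model("wrist");im=cams.camera("wrist");cv2.imwrite("pics/w4.png",im)
print(o["position"],np.degrees(yaw()));topface(im,m)
```

```text
[ 0.60010206 -0.11451486  0.21571101] 33.981433251873035
body px [  0  22 141 163] centre [555.1 213.1] size [135.9 225.7] ang [-78.1, 11.9]
body px [54 58 50 95] centre [567.2 159.7] size [93.4 40.3] ang [-78.2, 11.8]
body px [333 207  45  71] centre [ 601.7 -151.4] size [67.4 40.6] ang [-56.4, 33.6]
dark px [  0  44  21  36 546] z.067: [0.5677 0.2718] z.079: [0.5716 0.2586]
dark px [   6   44   54   95 2444] z.067: [0.5543 0.2171] z.079: [0.5587 0.206 ]
dark px [ 339  178   41   42 1286] z.067: [ 0.6385 -0.1275] z.079: [ 0.6395 -0.1253]
```

View pics/w4.png

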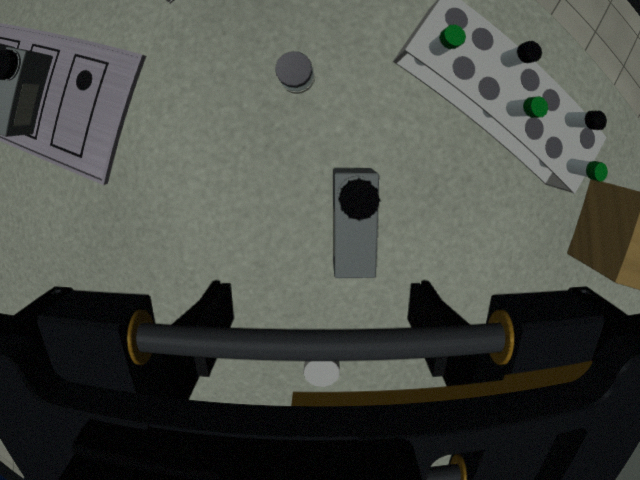

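The wrist view shows pack_c with top-face corners at about (333,174), (379,173), (377,278) and (334,278) and its raised cap at (359,199). The vial at (295,70) and the jar at (321,373) are clear of it.

Run:
```python
from h import *
m=cams.camera_model("wrist")
P=np.array([ray("wrist",*c,.052,m)[:2] for c in((333,174),(379,173),(377,278),(334,278))])
x=(P[0]+P[1]-P[2]-P[3])/2;c=P.mean(0);a=np.arctan2(x[1],x[0])
print(c,np.linalg.norm(x),np.linalg.norm(P[0]-P[1]),np.linalg.norm(P[2]-P[3]),np.degrees(a))
d=ray("wrist",359,199,.079,m)[:2]-c;print("cap",np.linalg.norm(d),np.degrees(np.arctan2(d[1],d[0])))
print("vial",ray("wrist",295,68,.055,m),toolmove((*c,.024),a))
```

```text
[ 0.61414011 -0.14287884] 0.0989285907689213 0.04082418547283985 0.041182122645132296 35.19468049371942
cap 0.03129364481998328 35.52031524188251
vial [ 0.70176263 -0.01837376  0.055     ] [-0.0046  0.0319  0.1918 -1.2132]
```

Request:
{"name": "servo_tool", "arguments": {
  "moves": "-0.0046 0.0319 0 -0.8 0.087;-0.0046 0.0319 0.035 -0.8 0.087;-0.0046 0.0319 0.07 -0.8 0.087;-0.0046 0.0319 0.1 -0.8 0.087;-0.0046 0.0319 0.13 -0.8 0.087;-0.0046 0.0319 0.16 -0.8 0.087;-0.0046 0.0319 0.18 -0.8 0.087;-0.0046 0.0319 0.188 -0.8 0.087;-0.0046 0.0319 0.192 -0.8 0.087;-0.0046 0.0319 0.192 -0.8 0.087"
}}

```text
time: 16.05
position: [0.6147, -0.143, 0.0239]
tool_rot: [0.954, 0.299, -0.0, -0.0]
ft_force: [-0.2, 0.1, -0.1]
grip_width: 0.0869
grip_force: 0.0
```

Request:
{"name": "servo_tool", "arguments": {
  "moves": "0 0 0 0 0.02;0 0 0 0 0.02;0 0 0 0 0.02;0 0 0 0 0.02;0 0 0 0 0.02;0 0 0 0 0.02;0 0 0 0 0.02;0 0 0 0 0.02;0 0 0 0 0.02;0 0 0 0 0.02",
  "grip_force": 30
}}

```text
time: 16.88
position: [0.6145, -0.144, 0.0241]
tool_rot: [0.954, 0.298, -0.0, -0.0]
ft_force: [-1.1, 0.6, 1.1]
grip_width: 0.0397
grip_force: 30.0
```

Request:
{"name": "servo_tool", "arguments": {
  "moves": "0 0 -0.02 0 0.02;0 0 -0.05 0 0.02;0 0 -0.09 0 0.02;0.008 -0.017 -0.12 0 0.02;0.023 -0.05 -0.13 3 0.02;0.038 -0.084 -0.13 6 0.02;0.053 -0.117 -0.13 9 0.02;0.068 -0.15 -0.13 12 0.02;0.083 -0.184 -0.13 15 0.02;0.098 -0.217 -0.13 18 0.02"
}}

```text
time: 17.72
position: [0.5703, 0.0917, 0.1536]
tool_rot: [0.99, 0.144, -0.001, -0.0]
ft_force: [0.4, 0.8, -2.5]
grip_width: 0.0395
grip_force: 30.0
```

Run:
```python
from h import *
print(toolmove((.5526,.191,.15),np.radians(12)))
```

```text
[ 1.1400e-02 -1.0020e-01  3.6000e-03  4.5727e+00]
```

Request:
{"name": "servo_tool", "arguments": {
  "moves": "0.004 -0.034 0 2 0.02;0.008 -0.065 0 4.5 0.02;0.01 -0.088 0 4.5 0.02;0.011 -0.098 0 4.5 0.02;0.011 -0.098 0 4.5 0.02;0.011 -0.098 0 4.5 0.02;0.011 -0.098 0 4.5 0.02"
}}

```text
time: 18.3
position: [0.5542, 0.1858, 0.1538]
tool_rot: [0.994, 0.106, -0.0, 0.0]
ft_force: [-0.4, -0.6, -2.3]
grip_width: 0.0398
grip_force: 30.0
```

Run:
```python
from h import *
print(toolmove((.5526,.191,.033),np.radians(12)))
```

```text
[-0.0005 -0.0054  0.1208  0.1876]
```

Request:
{"name": "servo_tool", "arguments": {
  "moves": "-0.0005 -0.0054 0.02 0.2 0.02;-0.0005 -0.0054 0.045 0.2 0.02;-0.0005 -0.0054 0.065 0.2 0.02;-0.0005 -0.0054 0.085 0.2 0.02;-0.0005 -0.0054 0.1 0.2 0.02;-0.0005 -0.0054 0.108 0.2 0.02;-0.0005 -0.0054 0.115 0.2 0.02;-0.0005 -0.0054 0.119 0.2 0.02;-0.0005 -0.0054 0.12 0.2 0.02;-0.0005 -0.0054 0.12 0.2 0.02"
}}

```text
time: 19.13
position: [0.5528, 0.192, 0.0344]
tool_rot: [0.995, 0.105, 0.0, 0.0]
ft_force: [-0.3, 0.5, -3.1]
grip_width: 0.0399
grip_force: 30.0
```

Run:
```python
from h import *
print(get_obs()["position"],toolmove((.5526,.191,.0279),np.radians(12)))
```

```text
[0.55279758 0.19202598 0.03444947] [-0.0004  0.001   0.0065  0.0145]
```

Request:
{"name": "servo_tool", "arguments": {
  "moves": "-0.0004 0.001 0.002 0 0.02;-0.0004 0.001 0.004 0 0.02;-0.0004 0.001 0.0055 0 0.02;-0.0004 0.001 0.006 0 0.02;-0.0004 0.001 0.0065 0 0.02;-0.0004 0.001 0.0065 0 0.02"
}}

```text
time: 19.63
position: [0.552, 0.1913, 0.0281]
tool_rot: [0.994, 0.105, 0.0, -0.0]
ft_force: [-1.1, -0.5, 2.4]
grip_width: 0.0396
grip_force: 30.0
```

Contact. Release, lift, close the fingers and position over the cap, 30 mm along tool x.

Request:
{"name": "servo_tool", "arguments": {
  "moves": "0 0 0 0 0.048;0 0 0 0 0.056;0 0 0 0 0.06;0 0 0 0 0.06;0 0 0 0 0.06;0 0 -0.03 0 0.06;0 0 -0.065 0 0.06;0 0 -0.1 0 0.06;0.015 0 -0.1 0 0;0.03 0 -0.1 0 0"
}}

```text
time: 20.47
position: [0.5829, 0.1979, 0.1306]
tool_rot: [0.994, 0.105, 0.003, -0.0]
ft_force: [0.6, -0.1, 0.9]
grip_width: 0.0531
grip_force: 0.0
```

Request:
{"name": "servo_tool", "arguments": {
  "moves": "0 0 0 0 0;0 0 0 0 0;0 0 0 0 0;0 0 0 0 0;0 0 0 0 0;0 0 0 0 0;0 0 0 0 0;0 0 0 0 0;0 0 0 0 0"
}}

```text
time: 21.22
position: [0.5813, 0.1975, 0.1275]
tool_rot: [0.994, 0.105, -0.0, -0.0]
ft_force: [-0.5, -0.8, -0.4]
grip_width: 0.0013
grip_force: 0.0
```

Run:
```python
from h import *
o=get_obs();im=cams.camera("top");cv2.imwrite("pics/t2.png",im);s=cams.camera("scene")
a=cv2.resize(im[215:300,120:255],None,fx=3.5,fy=3.5,interpolation=3);b=cv2.resize(s[180:270,360:510],None,fx=3.3,fy=3.3,interpolation=3)
c=np.zeros((600,600,3),np.uint8);c[:a.shape[0],:a.shape[1]]=a;c[300:300+b.shape[0],:b.shape[1]]=b;cv2.imwrite("pics/c2.png",c);print(o["position"],o["grip_width"],o["time"])
```

```text
[0.58129347 0.19746506 0.12751745] 0.0012880132277907482 21.2167
```

View pics/c2.png

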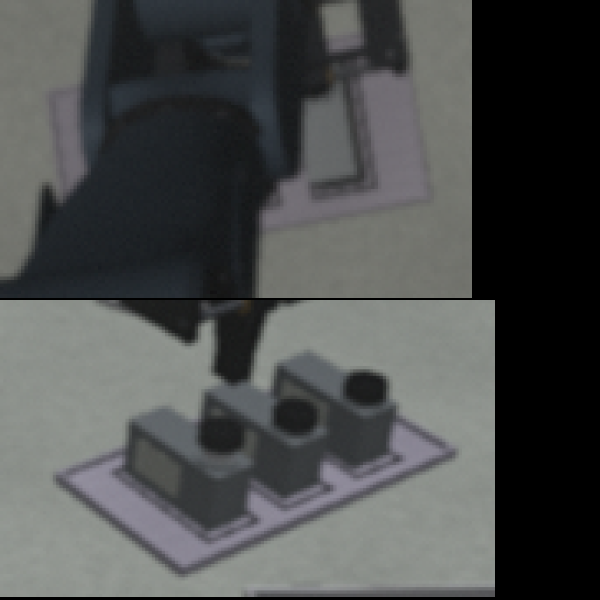

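All three packs stand on their outlines, and the fingers are above pack_c's cap. Pressing now.

Request:
{"name": "servo_tool", "arguments": {
  "moves": "0 0 0.02 0 0;0 0 0.034 0 0;0 0 0.038 0 0;0 0 0.041 0 0;0 0 0.044 0 0;0 0 0.046 0 0;0 0 0.048 0 0;0 0 0.05 0 0;0 0 0.051 0 0;0 0 0.052 0 0"
}}

```text
time: 22.15
position: [0.5817, 0.1976, 0.0772]
tool_rot: [0.994, 0.105, 0.001, 0.0]
ft_force: [-1.6, 0.0, 6.3]
grip_width: 0.0004
grip_force: 3.0
```

Request:
{"name": "servo_tool", "arguments": {
  "moves": "0 0 0.001 0 0;0 0 0.002 0 0;0 0 0.003 0 0;0 0 0.003 0 0;0 0 0.003 0 0"
}}

```text
time: 22.57
position: [0.5817, 0.1975, 0.0741]
tool_rot: [0.994, 0.105, 0.001, 0.0]
ft_force: [-2.8, -0.0, 4.9]
grip_width: 0.0004
grip_force: 2.8
```

Request:
{"name": "servo_tool", "arguments": {
  "moves": "0 0 0.001 0 0;0 0 0.0015 0 0;0 0 0.002 0 0;0 0 0.0025 0 0;0 0 0.0025 0 0"
}}

```text
time: 22.98
position: [0.5818, 0.1976, 0.0733]
tool_rot: [0.994, 0.105, 0.001, 0.0]
ft_force: [-4.5, -1.8, 15.1]
grip_width: 0.0008
grip_force: 7.5
```

Request:
{"name": "servo_tool", "arguments": {
  "moves": "0 0 0.0005 0 0;0 0 0.001 0 0;0 0 0.001 0 0"
}}

```text
time: 23.23
position: [0.582, 0.1976, 0.0733]
tool_rot: [0.994, 0.105, 0.001, 0.0]
ft_force: [-5.0, -1.2, 20.4]
grip_width: 0.0004
grip_force: 10.1
```

Request:
{"name": "servo_tool", "arguments": {
  "moves": "0 0 -0.01 0 0;0 0 -0.04 0 0;0 0 -0.08 0 0;0 0 -0.12 0 0;-0.03 0.03 -0.16 0 0;-0.06 0.07 -0.16 0 0;-0.09 0.11 -0.16 0 0;-0.1 0.15 -0.16 0 0;-0.1 0.19 -0.16 0 0;-0.1 0.23 -0.16 0 0"
}}

```text
time: 24.07
position: [0.527, -0.0271, 0.2301]
tool_rot: [0.994, 0.105, 0.001, 0.0]
ft_force: [1.1, 0.2, -0.3]
grip_width: 0.0002
grip_force: 0.0
```

Request:
{"name": "servo_tool", "arguments": {
  "moves": "0 0.04 0 0 0;0 0.08 0 0 0;0 0.12 0 0 0;0 0.16 0 0 0;0 0.16 0 0 0;0 0.16 0 0 0"
}}

```text
time: 24.57
position: [0.5622, -0.1851, 0.2292]
tool_rot: [0.995, 0.103, 0.001, 0.0]
ft_force: [-0.0, 1.5, 0.1]
grip_width: 0.0004
grip_force: 0.0
```

Run:
```python
from h import *
o=get_obs();im=cams.camera("top");s=cams.camera("scene")
a=cv2.resize(im[215:300,120:255],None,fx=3.5,fy=3.5,interpolation=3);b=cv2.resize(s[180:270,360:510],None,fx=3.3,fy=3.3,interpolation=3)
c=np.zeros((600,600,3),np.uint8);c[:a.shape[0],:a.shape[1]]=a;c[300:300+b.shape[0],:b.shape[1]]=b;cv2.imwrite("pics/c3.png",c);print(o["position"],o["time"])
v=im.max(2);k=(v<50).astype(np.uint8);k[:215]=0;k[300:]=0;k[:,:120]=0;k[:,255:]=0
n,l,st,ce=cv2.connectedComponentsWithStats(k)
for i in range(1,n):
    if st[i][4]>40: print(st[i],ray("top",*ce[i],.071).round(4))
for q in((.5195,.3478),(.536,.2695),(.5526,.191)):print("expect",q[0]+.0293,q[1]+.0062)
```

```text
[ 0.56221834 -0.18508174  0.22922756] 24.5667
[205 233  10  10  78] [0.5771 0.1954 0.071 ]
[177 239  10  10  79] [0.5599 0.2733 0.071 ]
[149 244  10  10  79] [0.544  0.3503 0.071 ]
[187 270  58  30 558] [0.4428 0.1743 0.071 ]
expect 0.5488 0.354
expect 0.5653 0.2757
expect 0.5819 0.19720000000000001
```

View pics/c3.png

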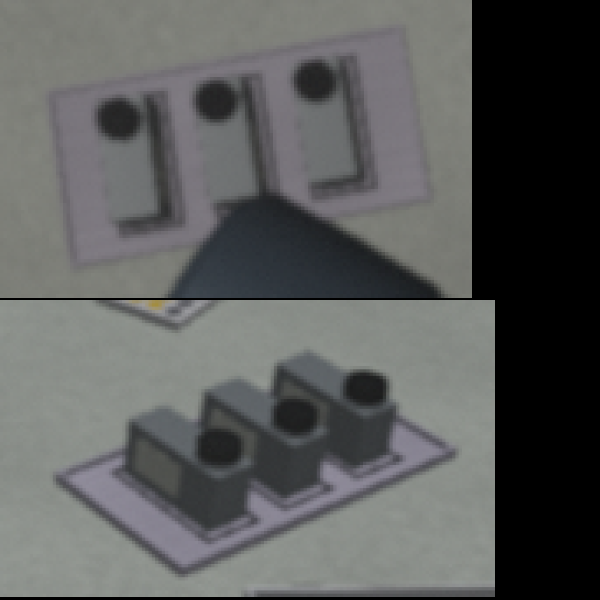

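By the top camera, all three caps lie within about 4 mm of the dots. pack_c's cap is now level with the others, having bottomed out at 20 N. Handing in.

```bash
python3 -c "
from rig import job;print(job.hand_in())"
```

```text
the job is handed in; nothing more can be done
None
```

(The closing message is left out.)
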